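# Find the socket that fits the mower spindle nut

### The job

The nut on top of the mower spindle has to come off, and you need the right socket for it: try the deep sockets from the metal tray on the nut until you have the one that goes fully down over it, and stand any that does not fit back upright in the tray. Finish still holding the right socket in the gripper, upright and fully seated on the nut; do not let go of it.

Things in the scene. Friction and masses are not known exactly. Their poses are not given: they have to be found in the camera images.
- spindle: turning part of a mower blade spindle: steel V-belt pulley, 142 mm diameter, with a 50 mm washer and hex nut on its vertical shaft. Origin: on the axis at the washer's top face, where the nut begins, 104 mm above the bench; pulley rim 5 mm lower. z up; x is normal to a flat of the nut. Any start angle; turns about z only, drag 0.15 N m.
- nut_top (a point): centre of the nut's top face, 16 mm above the washer. Nut 28.5 mm across flats, top edge slightly chamfered; a 19 mm shaft end stands 4 mm above it. Only the 31.3 mm socket goes over it, with 1.4 mm of room each side and 12 degrees of turn either way, until its mouth sits on the washer; the smaller ones stop on top, 14 mm or more short.
- stand: plywood board, 180 mm square, 18 mm thick, fixed to the bench, with the spindle's cast housing bolted on it under the pulley. Origin: centre of the board's underside.
- tray: shallow aluminium tool tray fixed to the bench, 170 mm (x) by 310 mm (y), rim 16 mm high, floor and walls 3 mm thick. Origin: centre of its underside. The sockets stand in a row along y, about 35 mm to the -x side of its middle and 95 mm apart; a ratchet, 200 mm long and 21 mm high, lies along y about 52 mm to the +x side.
- socket_a: one of 3 deep sockets, dark steel, 0.45 kg, alike outside, standing mouth down in the tray. Origin: centre of the mouth face; z up its axis. Round, 46 mm diameter, up to 38 mm, tapering to 46 mm; then a hex shank to grip, 28 mm across flats, 46 to 90 mm up. Hex mouth 40 mm deep, edge chamfered, in line with the shank; x is normal to a flat. Mouths: 21.5, 23.5, 31.3 mm; which is which is not marked.
- socket_b: one of 3 deep sockets, dark steel, 0.45 kg, alike outside, standing mouth down in the tray. Origin: centre of the mouth face; z up its axis. Round, 46 mm diameter, up to 38 mm, tapering to 46 mm; then a hex shank to grip, 28 mm across flats, 46 to 90 mm up. Hex mouth 40 mm deep, edge chamfered, in line with the shank; x is normal to a flat. Mouths: 21.5, 23.5, 31.3 mm; which is which is not marked.
- socket_c: one of 3 deep sockets, dark steel, 0.45 kg, alike outside, standing mouth down in the tray. Origin: centre of the mouth face; z up its axis. Round, 46 mm diameter, up to 38 mm, tapering to 46 mm; then a hex shank to grip, 28 mm across flats, 46 to 90 mm up. Hex mouth 40 mm deep, edge chamfered, in line with the shank; x is normal to a flat. Mouths: 21.5, 23.5, 31.3 mm; which is which is not marked.
Things that resemble listed ones, but are neither listed nor needed, are in the scene too. Leave any blue or purple look-alike of the socket_b alone.

How it is judged:
On the way:
1. a socket is lifted out of the tray, upright in the fingers (((z of socket_a in the frame of tray above 0.03 m and angle between socket_a's own z axis and vertical below 0.3 rad and contact force between the fingers and socket_a above 2 N) or (z of socket_b in the frame of tray above 0.03 m and angle between socket_b's own z axis and vertical below 0.3 rad and contact force between the fingers and socket_b above 2 N) or (z of socket_c in the frame of tray above 0.03 m and angle between socket_c's own z axis and vertical below 0.3 rad and contact force between the fingers and socket_c above 2 N))), for 0.2 s.
At the end, for the whole second after the job is handed in: One socket gripped (over 2 N), at rest, upright within 3.4 degrees, its axis within 3 mm of the nut's and its mouth within 3 mm of the washer's top face; the other two stand upright (within 6 degrees) and at rest on the tray's floor, not touched by the fingers (((horizontal distance between socket_a and spindle below 0.003 m and z of socket_a in the frame of spindle between -0.003 and 0.003 m and angle between socket_a's own z axis and vertical below 0.06 rad and contact force between the fingers and socket_a above 2 N and linear speed of socket_a below 0.02 m/s and angular speed of socket_a below 0.2 rad/s and (angle between socket_b's own z axis and vertical below 0.1 rad and x of socket_b in the frame of tray between -0.085 and 0.085 m and y of socket_b in the frame of tray between -0.155 and 0.155 m and z of socket_b in the frame of tray between 0 and 0.008 m and contact force between the fingers and socket_b below 0.5 N and linear speed of socket_b below 0.02 m/s) and (angle between socket_c's own z axis and vertical below 0.1 rad and x of socket_c in the frame of tray between -0.085 and 0.085 m and y of socket_c in the frame of tray between -0.155 and 0.155 m and z of socket_c in the frame of tray between 0 and 0.008 m and contact force between the fingers and socket_c below 0.5 N and linear speed of socket_c below 0.02 m/s)) or (horizontal distance between socket_b and spindle below 0.003 m and z of socket_b in the frame of spindle between -0.003 and 0.003 m and angle between socket_b's own z axis and vertical below 0.06 rad and contact force between the fingers and socket_b above 2 N and linear speed of socket_b below 0.02 m/s and angular speed of socket_b below 0.2 rad/s and (angle between socket_a's own z axis and vertical below 0.1 rad and x of socket_a in the frame of tray between -0.085 and 0.085 m and y of socket_a in the frame of tray between -0.155 and 0.155 m and z of socket_a in the frame of tray between 0 and 0.008 m and contact force between the fingers and socket_a below 0.5 N and linear speed of socket_a below 0.02 m/s) and (angle between socket_c's own z axis and vertical below 0.1 rad and x of socket_c in the frame of tray between -0.085 and 0.085 m and y of socket_c in the frame of tray between -0.155 and 0.155 m and z of socket_c in the frame of tray between 0 and 0.008 m and contact force between the fingers and socket_c below 0.5 N and linear speed of socket_c below 0.02 m/s)) or (horizontal distance between socket_c and spindle below 0.003 m and z of socket_c in the frame of spindle between -0.003 and 0.003 m and angle between socket_c's own z axis and vertical below 0.06 rad and contact force between the fingers and socket_c above 2 N and linear speed of socket_c below 0.02 m/s and angular speed of socket_c below 0.2 rad/s and (angle between socket_a's own z axis and vertical below 0.1 rad and x of socket_a in the frame of tray between -0.085 and 0.085 m and y of socket_a in the frame of tray between -0.155 and 0.155 m and z of socket_a in the frame of tray between 0 and 0.008 m and contact force between the fingers and socket_a below 0.5 N and linear speed of socket_a below 0.02 m/s) and (angle between socket_b's own z axis and vertical below 0.1 rad and x of socket_b in the frame of tray between -0.085 and 0.085 m and y of socket_b in the frame of tray between -0.155 and 0.155 m and z of socket_b in the frame of tray between 0 and 0.008 m and contact force between the fingers and socket_b below 0.5 N and linear speed of socket_b below 0.02 m/s)))); the arm keeps its last pose, push and grip.
It also fails if it takes over 72 s, if anything falls off the work surface, if the arm or the gripper's body presses on something with over 40 N, if the wrist force passes 120 N, or if a joint passes its speed limit or range.

### The arm

A 6-joint arm with a two-finger parallel gripper is mounted at the origin on the work surface. World frame = base frame: x ahead of the robot, y to its left, z up, the work surface at z = 0. Lengths are in m, angles in rad, forces in N, time in s.
With the tool pointing down it reaches from about 0.35 to 0.775 m from the base axis. Payload 5.5 kg.
Tool frame: the origin (TCP) lies at the very end of the fingers, on their centre line; the grasp point (between the pads) lies env.hold_point_z behind it (env.hold_point_z is the distance from the TCP to the grasp point, in m); z points along the fingers, y is the line along which they close (so a half turn about z gives the same grasp; the last joint's range is limited). The gripper opens to 85 mm and grips with 20 to 120 N. Pads are 22 mm wide; open, the fingers measure 114 mm over their backs; the gripper's body (76 mm by 85 mm) begins 54 mm behind the grasp point. The pads swing forward as they close: fully open they stand 13 mm farther back than shut.
Start: joints at [1.055, 0.313, 0.046, 1.304, 0, 1.431], TCP at [0.211, 0.535, 0.231] pointing down, gripper open.
Joint ranges: [-2.76, 2.76], [-0.86, 1.69], [-1.03, 1.26], [-2.2, 2.34], [-1.47, 1.5], [-3.14, 3.14]. Speed limits (rad/s): [2.57, 2.57, 3.14, 3.14, 3.14, 3.14].

### API

Orientations are given as a unit quaternion [w, x, y, z].
In Python, from workcell import env gives the robot as it stands.
- The arm moves only by the tool carry_out, never from a script. Its argument "steps" is a list of rows, each a list of 3 entries, a list of its own where there are three numbers: the turn, a rotation vector about the tool's x, y, z in degrees, then the shift along the tool's x, y, z in cm, then the closure in counts, from 0 (fully open) to 255 (shut). A call has exactly 8 rows; each row is the pose to reach, as a shift and turn from the pose commanded when the call began, along the tool's axes at that moment; what a row does not reach only later rows make up. A row lasts 1/8 s, in which the tool goes at most 62.5 mm and 10.7 degrees, less where a joint would pass 70% of its speed; a pose out of reach is approached as far as the arm can. A call with a gripper value outside its range is refused whole. The fingers move at their own pace and stop on an object; "force" is the grip in N (left out, the last holds). Time passes only in rows, so rows that repeat a pose let the fingers close, or fill a call up. It gives the time, the measured TCP pose, the force, the opening and the grip force at its end, in the units of the state.
- env.get_state(): the state, without advancing time (a new reading comes with each control period).
- env.read_camera(name): name is "side" or "top"; returns (picture, depth): 420x560x3 uint8, red, green, blue; 420x560 float32, m along the optical axis (not along the pixel's ray), 0 where there is no reading.
- env.get_calibration(name): a dict with "fx", "fy", "cx", "cy" (pixels), "D" ([k1, k2, p1, p2, k3] as OpenCV has them; the pictures are not rectified), "origin" and "orientation" of the camera in the world. Camera axes: x right, y up, looking along -z (the intrinsics and any distortion apply to the point x, -y, -z); pixel columns grow to the right and rows downward; lengths in m; the calibration is good to about 2 mm. A picture is of the moment at which its call begins. get_calibration takes no time and is no camera call.
- env.hand_in(): hands the job in; it is judged then, once.
The state is a dict: "clock": time; "joint_pos": joint angles; "qvel": joint speeds; "tau": joint torques, N m; "tcp_pos": TCP position; "orientation": TCP orientation; "wrist_force": force on the tool from outside, world axes, zero at the start; "ft_torque": the same for the moment, N m; "finger_gap": finger opening in m; "grip_force": force on a finger pad.
Only numpy, scipy, OpenCV 4.12 (cv2) and the standard library are available. Lean on these libraries where they do the work, as an engineer would, in place of code of your own. Each camera call takes 0.05 s, during which the arm holds its last target. There are 200 camera calls.

## Working session

There is one attempt and no reset: what is moved stays moved. The work goes in short steps, Python scripts to look and compute and a tool call to move; the robot and the scene stay as the last step left them, time stands still between calls to the robot, and variables do not carry over. Pictures are saved under pics/ and viewed, at most 10 in all, crops included, and the job is handed in when it is done.

Besides the shell and the picture viewer there is one more tool, called after "Emit:" by a JSON object that holds its "api" and its "payload". carry_out: Moves the arm, as the interface text tells. Its arguments: {"type":"object","properties":{"steps":{"type":"array","items":{"type":"array"}},"force":{"type":"number"}},"required":["steps"]}

```bash
mkdir -p pics; ls; cat > h.py <<'E'
import numpy as np, cv2
from scipy.spatial.transform import Rotation as R
from workcell import env
def cal(n):
    c=env.get_calibration(n); K=np.array([[c['fx'],0,c['cx']],[0,c['fy'],c['cy']],[0,0,1.]])
    q=c['orientation']; return K,np.array(c['D'],float),np.array(c['origin']),R.from_quat([q[1],q[2],q[3],q[0]])
def rays(n,uv):
    K,D,o,r=cal(n); p=cv2.undistortPoints(np.array(uv,float).reshape(-1,1,2),K,D)[:,0]
    return o,r.apply(np.c_[p[:,0],-p[:,1],-np.ones(len(p))])
def onplane(n,uv,z):
    o,d=rays(n,uv); return o+d*((z-o[2])/d[:,2])[:,None]
def cloud(n,depth):
    h,w=depth.shape; v,u=np.mgrid[:h,:w]; o,d=rays(n,np.c_[u.ravel(),v.ravel()])
    return (o+d*depth.ravel()[:,None]).reshape(h,w,3)
def proj(n,P):
    K,D,o,r=cal(n); c=r.inv().apply(np.atleast_2d(P)-o)*[1,-1,-1]
    return cv2.projectPoints(c,np.zeros(3),np.zeros(3),K,D)[0][:,0]
def shot(n):
    p,d=env.read_camera(n); return p,d
E
python3 - <<'E'
from h import *
for n in('top','side'):
    p,d=shot(n); np.savez(f'{n}0.npz',p=p,d=d); cv2.imwrite(f'pics/{n}0.png',p[:,:,::-1])
    K,D,o,r=cal(n); print(n,K[0,0],o,r.apply([0,0,-1]),r.apply([1,0,0]),D)
print(env.get_state(),env.hold_point_z)
E
```

```text
pics
top 393.12986752395176 [0.35184684 0.0540987  1.03935053] [ 0.15168897  0.02014253 -0.98822302] [ 0.02169339 -0.99961936 -0.01704495] [-0.11324063  0.          0.          0.          0.        ]
side 456.5634503931819 [ 0.01387128 -0.48006809  0.66286949] [ 0.52356696  0.6029369  -0.60195077] [ 0.75201436 -0.65911842 -0.00610838] [-0.0090974  0.         0.         0.         0.       ]
{'clock': 0.1, 'joint_pos': array([ 1.05542055e+00,  3.13918103e-01,  4.50682755e-02,  1.30356842e+00,
       -3.27490604e-05,  1.43121125e+00]), 'qvel': array([ 6.43057963e-04, -2.61150399e-03,  3.32103503e-03,  1.55975275e-03,
        2.49605021e-05, -2.99681034e-04]), 'tau': array([ 2.27719371e-03, -4.81724489e+01,  2.99244547e+01,  1.27287424e-02,
       -1.10784531e-04, -2.44362457e-05]), 'tcp_pos': array([0.21081367, 0.53447176, 0.23049217]), 'orientation': array([-2.45347837e-04,  1.86791631e-01,  9.82399221e-01, -7.73129390e-04]), 'wrist_force': array([-0.22720037, -0.76137688, -0.50799179]), 'ft_torque': array([ 0.03325816,  0.05671238, -0.01102711]), 'grip_force': 0.0, 'finger_gap': 0.08534185464339684} 0.0187
```

View pics/top0.png

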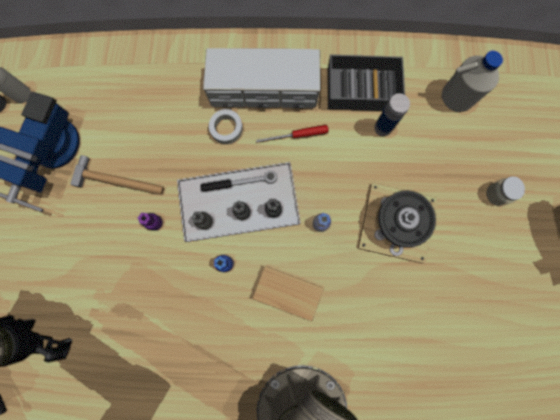

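View pics/side0.png

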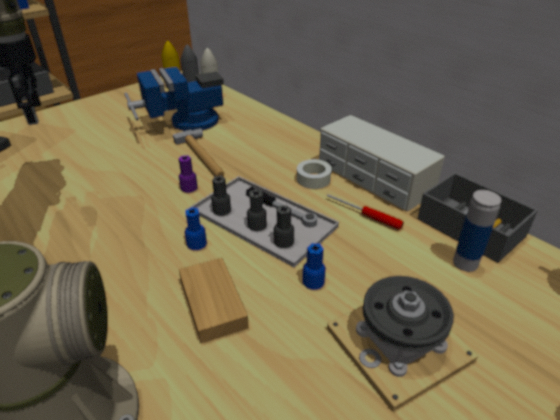

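The top view shows the tray at about (238,202) with dark sockets at (202,220), (241,211) and (273,208). The spindle is at about (408,218). The blue and purple look-alikes are at (222,263), (322,221) and (150,221). Next I'll measure heights and axes from the depth data.

```bash
cat > m.py <<'E'
from h import *
import sys
def fitcirc(P):
    A=np.c_[2*P[:,:2],np.ones(len(P))]; s=np.linalg.lstsq(A,(P[:,:2]**2).sum(1),rcond=None)[0]
    return s[:2],np.sqrt(s[2]+s[0]**2+s[1]**2)
D={n:np.load(f'{n}0.npz') for n in('top','side')}
C={n:cloud(n,D[n]['d']) for n in D}
# sockets
for n,seeds in(('top',[(202,220),(241,211),(273,208)]),('side',[(220,183),(257,193),(284,212)])):
    c=C[n]; 
    for u,v in seeds:
        w=c[v-25:v+26,u-22:u+23].reshape(-1,3); g=D[n]['p'][v-25:v+26,u-22:u+23].reshape(-1,3).max(1)
        t=w[(w[:,2]>.083)&(g<110)]; b=w[(w[:,2]>.02)&(w[:,2]<.035)&(g<110)]
        print(n,(u,v),'top z',np.percentile(w[:,2],[99]),len(t),t.mean(0) if len(t) else '',t.min(0),t.max(0))
    # spindle
for n,(u,v) in(('top',(408,218)),('side',(407,305))):
    w=C[n][v-60:v+60,u-70:u+70].reshape(-1,3)
    m=(w[:,2]>.117)&(w[:,2]<.13); q=w[m]; print(n,'nut',m.sum(),q.mean(0),q.min(0),q.max(0))
    m=(w[:,2]>.09)&(w[:,2]<.108); q=w[m]; print(n,'rim',m.sum(),np.median(q,0),q.min(0),q.max(0),(q.min(0)+q.max(0))/2)
# tray corners
p=D['top']['p']; hsv=cv2.cvtColor(p,cv2.COLOR_RGB2HSV)
m=((hsv[...,1]<50)&(hsv[...,2]>90)).astype(np.uint8); m[:150]=0;m[250:]=0;m[:,:165]=0;m[:,310:]=0
k=max(cv2.findContours(m,0,1)[0],key=cv2.contourArea); r=cv2.boxPoints(cv2.minAreaRect(k)); print(r)
W=onplane('top',r,.016); print(W,W.mean(0),np.linalg.norm(W-np.roll(W,1,0),axis=1))
for n,b in(('top',(165,235,180,300)),('top',(185,255,370,450)),('side',(165,255,190,340)),('side',(270,350,350,470))):
    y0,y1,x0,x1=b; f=5; cv2.imwrite(f'pics/c_{n}{x0}.png',cv2.resize(D[n]['p'][y0:y1,x0:x1,::-1],None,fx=f,fy=f,interpolation=cv2.INTER_CUBIC))
E
python3 m.py
```

```text
top (202, 220) top z [0.09543624] 112 [0.48076631 0.26655793 0.09327005] [0.4676701  0.25190006 0.08600317] [0.49430201 0.28164315 0.0982843 ]
top (241, 211) top z [0.09509075] 113 [0.50679376 0.16563106 0.10139923] [0.35184684 0.0540987  0.08326774] [0.52033531 0.181528   1.03935053]
top (273, 208) top z [0.09519718] 108 [0.51433887 0.08581988 0.10165929] [0.35184684 0.0540987  0.08465372] [0.52903544 0.10079801 1.03935053]
side (220, 183) top z [0.09226528] 113 [0.47502538 0.25632247 0.09491608] [ 0.01387128 -0.48006809  0.08345056] [0.49500249 0.28080156 0.66286949]
side (257, 193) top z [0.09244626] 160 [0.49719404 0.13681072 0.10047264] [ 0.01387128 -0.48006809  0.08304487] [0.52436683 0.18147725 0.66286949]
side (284, 212) top z [0.09281392] 154 [0.50441798 0.07134161 0.10122927] [ 0.01387128 -0.48006809  0.08309111] [0.53177643 0.15484398 0.66286949]
top nut 113 [ 0.48783684 -0.24403114  0.12108038] [ 0.47469924 -0.25847949  0.1172042 ] [ 0.50350322 -0.2298891   0.12672804]
top rim 1985 [ 0.48608427 -0.24282846  0.09573097] [ 0.41670265 -0.31479126  0.09000098] [ 0.55749511 -0.17580478  0.10709263] [ 0.48709888 -0.24529802  0.09854681]
side nut 215 [ 0.48546777 -0.24919684  0.12011559] [ 0.47185198 -0.26342645  0.11701591] [ 0.50215979 -0.23373903  0.12489068]
side rim 3307 [ 0.47972241 -0.25514699  0.09634896] [ 0.41664273 -0.31801494  0.09000004] [ 0.55782834 -0.17833021  0.10793823] [ 0.48723553 -0.24817257  0.09896913]
[[173.7201  179.53651]
 [290.47678 161.00371]
 [300.42517 223.67857]
 [183.66849 242.21138]]
[[0.5920309  0.35613359 0.016     ]
 [0.64809637 0.04166773 0.016     ]
 [0.47878351 0.01286979 0.016     ]
 [0.42343434 0.31886537 0.016     ]] [0.53558628 0.18238412 0.016     ] [0.17266649 0.31942466 0.17174448 0.31096113]
```

```bash
python3 - <<'E'
import cv2,numpy as np
a=[cv2.imread(f'pics/c_{n}.png') for n in('top180','top370','side190','side350')]
for i in a: print(i.shape)
# one mosaic: nut top, nut side, big
t=np.load('top0.npz')['p'];s=np.load('side0.npz')['p']
f=lambda p,u,v,h=20:cv2.resize(p[v-h:v+h,u-h:u+h,::-1],(400,400) if h==20 else (300,300),interpolation=cv2.INTER_CUBIC)
r1=np.hstack([f(t,408,218),f(s,409,300)]); 
r2=np.hstack([cv2.resize(t[v-16:v+16,u-21:u+21,::-1],(266,200),interpolation=cv2.INTER_CUBIC) for u,v in((202,217),(241,208),(273,206))])
r2=np.pad(r2,((0,0),(0,2),(0,0)))
o=np.vstack([r1,r2]); o=np.clip(o.astype(float)*1.6,0,255).astype(np.uint8); cv2.imwrite('pics/mos.png',o)
E
```

```text
(350, 600, 3)
(350, 400, 3)
(450, 750, 3)
(400, 600, 3)
```

View pics/mos.png

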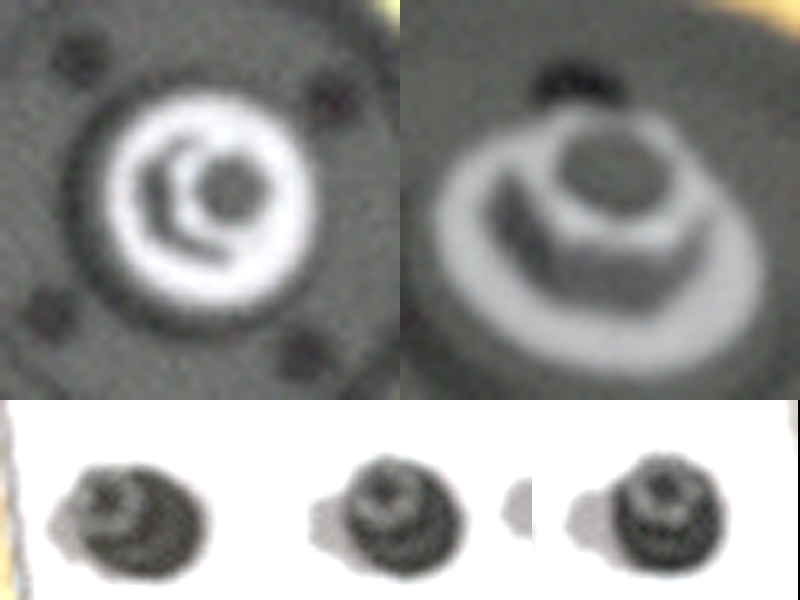

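```bash
python3 - <<'E'
from h import *
t=np.load('top0.npz')['p'];s=np.load('side0.npz')['p']
P=onplane('side',[(403.6,309.6),(414.1,310.6)],.104); Q=onplane('side',[(403.6,303.4),(414.6,304.3)],.12)
for X in(P,Q): d=X[1]-X[0]; print(X[:,:2].round(4),'len',np.linalg.norm(d),'edge deg',np.degrees(np.arctan2(d[1],d[0])),'mod60 normal',(np.degrees(np.arctan2(d[1],d[0]))+90)%60)
for n,img,(u,v),h in(('top',t,(407,218),16),('side',s,(409,302),22)):
    g=cv2.cvtColor(img,cv2.COLOR_RGB2GRAY)[v-h:v+h,u-h:u+h]; g=cv2.resize(g,None,fx=8,fy=8,interpolation=cv2.INTER_CUBIC)
    th,m=cv2.threshold(g,0,255,cv2.THRESH_OTSU)
    cs,hi=cv2.findContours(m,cv2.RETR_CCOMP,cv2.CHAIN_APPROX_NONE); k=max(cs,key=cv2.contourArea)
    k=cv2.convexHull(k)[:,0]; uv=(k+.5)/8-.5+[u-h,v-h]
    # dense contour
    X=onplane(n,uv,.104); (c,r)=cv2.minEnclosingCircle(X[:,:2].astype(np.float32))
    A=np.c_[2*X[:,:2],np.ones(len(X))]; q=np.linalg.lstsq(A,(X[:,:2]**2).sum(1),rcond=None)[0]
    print(n,th,'washer c',c,r,'lsq',q[:2],np.sqrt(q[2]+q[:2]@q[:2]))
    for kk,hh in zip(cs,hi[0]):
        a=cv2.contourArea(kk)/64
        if hh[3]>=0 and a>15:
            uv=(kk[:,0]+.5)/8-.5+[u-h,v-h]; X=onplane(n,uv,.124); print('  hole px area',a,'c@.124',X.mean(0)[:2],np.ptp(X,0)[:2])
# side socket crops, bright
f=lambda u,v:cv2.resize(s[v-34:v+24,u-18:u+18,::-1],(266,430),interpolation=cv2.INTER_CUBIC)
o=np.hstack([f(220,198),f(257,211),f(284,228)]); cv2.imwrite('pics/ss.png',np.clip(o*3.,0,255).astype(np.uint8))
E
```

```text
[[ 0.4724 -0.2496]
 [ 0.483  -0.2617]] len 0.016119112000903643 edge deg -48.78175440017462 mod60 normal 41.21824559982538
[[ 0.4694 -0.2487]
 [ 0.4806 -0.2611]] len 0.016661549787612234 edge deg -47.84924411587146 mod60 normal 42.15075588412854
top 98.0 washer c (0.487629771232605, -0.24576202034950256) 0.02667585387825966 lsq [ 0.48755971 -0.24564058] 0.02630217877438948
  hole px area 35.390625 c@.124 [ 0.48708291 -0.24407373] [0.01624404 0.01702322]
  hole px area 31.484375 c@.124 [ 0.48125759 -0.22936899] [0.02402683 0.01954501]
side 81.0 washer c (0.4899393320083618, -0.2469058483839035) 0.029204905033111572 lsq [ 0.48872138 -0.24714761] 0.026752706203993636
  hole px area 134.3359375 c@.124 [ 0.46714652 -0.25617022] [0.02687349 0.03181128]
```

View pics/ss.png

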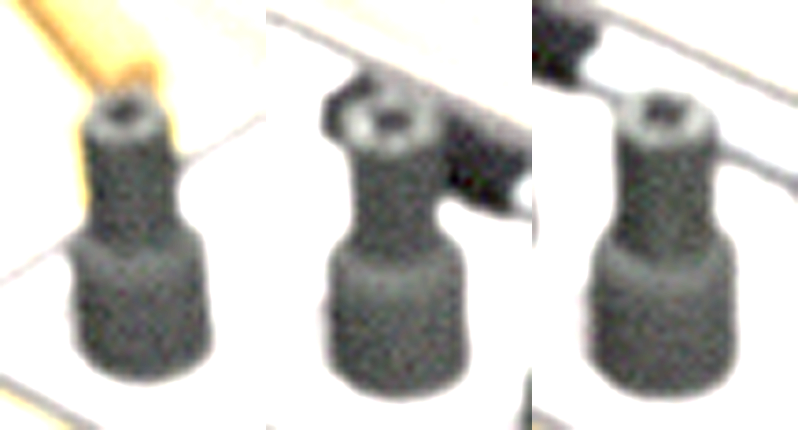

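```bash
cat >> h.py <<'E'
def go(p,ydeg):
    """rows numbers for TCP target p with tool pointing down, tool y at ydeg (mod 180)"""
    s=env.get_state(); q=s['orientation']; r=R.from_quat([q[1],q[2],q[3],q[0]])
    a=np.radians(ydeg); T=np.c_[[np.sin(a),-np.cos(a),0],[np.cos(a),np.sin(a),0],[0,0,-1]]
    best=min((R.from_matrix(T@np.diag([k,k,1])) for k in(1,-1)),key=lambda t:(r.inv()*t).magnitude())
    print('turn',(r.inv()*best).as_rotvec(degrees=True).round(2),'shift cm',(r.inv().apply(np.array(p)-s['tcp_pos'])*100).round(2))
def st():
    s=env.get_state(); q=s['orientation']; r=R.from_quat([q[1],q[2],q[3],q[0]]); y=r.apply([0,1,0])
    print('t',round(s['clock'],2),'tcp',np.array(s['tcp_pos']).round(4),'y ang',np.degrees(np.arctan2(y[1],y[0])).round(1),'tilt',np.degrees(np.arccos(-r.apply([0,0,1])[2])).round(2),'F',np.array(s['wrist_force']).round(1),'M',np.array(s['ft_torque']).round(2),'gap',round(s['finger_gap']*1e3,2),'grip',round(s['grip_force'],1),'j',np.array(s['joint_pos']).round(2))
E
python3 - <<'E'
from h import *
st()
for n,seeds in(('top',[(202,220),(241,211),(273,208)]),('side',[(220,183),(257,193),(284,212)])):
    d=np.load(f'{n}0.npz'); c=cloud(n,d['d'])
    for u,v in seeds:
        w=c[v-25:v+26,u-22:u+23].reshape(-1,3); g=d['p'][v-25:v+26,u-22:u+23].reshape(-1,3).max(1)
        t=w[(w[:,2]>.087)&(w[:,2]<.1)&(g<140)]; t=t[np.linalg.norm(t[:,:2]-np.median(t[:,:2],0),axis=1)<.022]
        b=w[(w[:,2]>.015)&(w[:,2]<.035)&(g<110)]; 
        A=np.c_[2*b[:,:2],np.ones(len(b))]; q=np.linalg.lstsq(A,(b[:,:2]**2).sum(1),rcond=None)[0]
        print(n,len(t),'mean',t.mean(0).round(4),'mid',((t.min(0)+t.max(0))/2)[:2].round(4),'span',np.ptp(t,0)[:2].round(4),'| body circle',len(b),q[:2].round(4),np.sqrt(q[2]+q[:2]@q[:2]).round(4))
go([.514,.087,.20],41.5)
E
```

```text
t 0.1 tcp [0.2108 0.5345 0.2305] y ang 68.5 tilt 0.09 F [-0.2 -0.8 -0.5] M [ 0.03  0.06 -0.01] gap 85.34 grip 0.0 j [ 1.06  0.31  0.05  1.3  -0.    1.43]
top 121 mean [0.4817 0.2672 0.0934] mid [0.4818 0.2668] span [0.0283 0.0297] | body circle 26 [0.4823 0.2679] 0.023
top 114 mean [0.5091 0.1671 0.0934] mid [0.5089 0.1678] span [0.0276 0.0274] | body circle 48 [0.5317 0.1905] 0.051
top 113 mean [0.5168 0.0865 0.0931] mid [0.5174 0.0861] span [0.0276 0.0295] | body circle 17 [0.5179 0.087 ] 0.0231
side 95 mean [0.4805 0.2639 0.0909] mid [0.4806 0.2655] span [0.0288 0.0306] | body circle 128 [0.4729 0.3641] 0.1128
side 103 mean [0.5075 0.1644 0.0909] mid [0.5088 0.1661] span [0.0312 0.0307] | body circle 144 [0.5213 0.2241] 0.0656
side 123 mean [0.5147 0.0813 0.0911] mid [0.5162 0.0817] span [0.0311 0.0296] | body circle 211 [0.5551 0.1425] 0.0701Traceback (most recent call last):
  File "<stdin>", line 11, in <module>
  File "h.py", line 24, in go
    best=min((R.from_matrix(T@np.diag([k,k,1])) for k in(1,-1)),key=lambda t:(r.inv()*t).magnitude())
  File "h.py", line 24, in <genexpr>
    best=min((R.from_matrix(T@np.diag([k,k,1])) for k in(1,-1)),key=lambda t:(r.inv()*t).magnitude())
              ~~~~~~~~~~~~~^^^^^^^^^^^^^^^^^^^^
  File "scipy/spatial/transform/_rotation.pyx", line 1143, in scipy.spatial.transform._rotation.Rotation.from_matrix
ValueError: Non-positive determinant (left-handed or null coordinate frame) in rotation matrix 0: [[ 0.66262005  0.74895572  0.        ]
 [-0.74895572  0.66262005  0.        ]
 [ 0.          0.         -1.        ]].
```

```bash
sed -i 's/\[np.sin(a),-np.cos(a),0\]/[-np.sin(a),np.cos(a),0]/' h.py; python3 -c "
from h import *
go([.516,.0845,.17],41.5)"
```

```text
turn [-9.000e-02  1.000e-02  2.697e+01] shift cm [-44.9  -30.65   6.09]
```

Emit:
{"api": "carry_out", "payload": {"steps": [[[0,0,4],[-5,-3.4,0],0],[[0,0,8],[-10,-6.8,0.5],0],[[0,0,12],[-15,-10.2,1],0],[[0,0,16],[-20,-13.6,1.5],0],[[0,0,20],[-25,-17,2],0],[[0,0,24],[-30,-20.5,2.5],0],[[0,0,27],[-35,-24,3],0],[[0,0,27],[-40,-27.3,3.5],0]], "force": 40}}

```text
clock: 1.1
tcp_pos: [0.4836, 0.1323, 0.196]
orientation: [-0.0, 0.411, 0.912, 0.0]
wrist_force: [0.6, 1.2, 0.1]
finger_gap: 0.0857
grip_force: 0.0
```

```bash
python3 -c "
from h import *
st();go([.516,.0845,.115],41.5)"
```

```text
t 1.1 tcp [0.4836 0.1323 0.196 ] y ang 41.4 tilt 0.02 F [0.6 1.2 0.1] M [ 0.01 -0.04 -0.05] gap 85.69 grip 0.0 j [ 0.11  0.19 -0.21  1.18  0.    0.95]
turn [ 0.   -0.02 -0.07] shift cm [-5.73 -0.73  8.1 ]
```

Emit:
{"api": "carry_out", "payload": {"steps": [[[0,0,0],[-2.9,-0.4,2],0],[[0,0,0],[-5.7,-0.7,4],0],[[0,0,0],[-5.7,-0.7,6],0],[[0,0,0],[-5.7,-0.7,8],0],[[0,0,0],[-5.7,-0.7,8],0],[[0,0,0],[-5.7,-0.7,8],0],[[0,0,0],[-5.7,-0.7,8],0],[[0,0,0],[-5.7,-0.7,8],0]]}}

```text
clock: 2.1
tcp_pos: [0.516, 0.087, 0.1171]
orientation: [0.001, 0.411, 0.912, 0.0]
wrist_force: [-0.0, -0.5, 0.8]
finger_gap: 0.0854
grip_force: 0.0
```

```bash
python3 - <<'E'
from h import *
st(); go([.516,.0845,.057],41.5)
for n in('top','side'):
    p,d=shot(n); np.savez(f'{n}1.npz',p=p,d=d)
    u,v=proj(n,[.516,.0845,.093])[0].astype(int); print(n,u,v, proj(n,env.get_state()['tcp_pos']))
    cr=p[v-50:v+50,u-66:u+66,::-1]; cv2.imwrite(f'pics/a_{n}.png',cv2.resize(np.clip(cr*1.7,0,255).astype(np.uint8),(396,300),interpolation=cv2.INTER_CUBIC))
cv2.imwrite('pics/a.png',np.hstack([cv2.imread(f'pics/a_{n}.png') for n in('top','side')]))
E
```

```text
t 2.1 tcp [0.516  0.087  0.1171] y ang 41.5 tilt 0.09 F [-0.  -0.5  0.8] M [-0.    0.02 -0.  ] gap 85.42 grip 0.0 j [ 0.01  0.28 -0.29  1.    0.    0.86]
turn [ 0.07  0.05 -0.01] shift cm [-0.18 -0.17  6.01]
top 272 204 [[271.30920988 202.47612896]]
side 282 208 [[281.88663761 198.52658031]]
```

View pics/a.png

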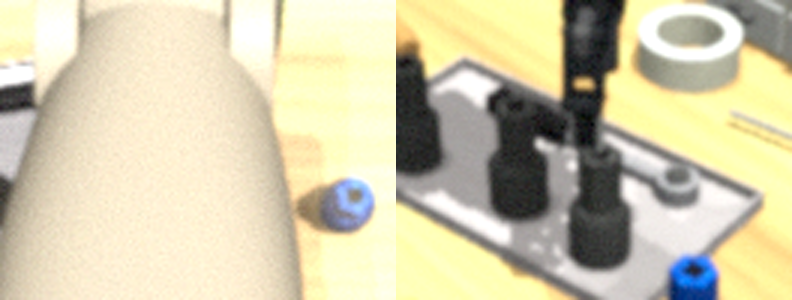

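The side crop shows the gripper's finger just behind the socket at crop (590,120), centred to within a few mm of the socket at (599,190). I'll go down and close gently.

Emit:
{"api": "carry_out", "payload": {"steps": [[[0,0,0],[-0.2,-0.2,1.5],0],[[0,0,0],[-0.2,-0.2,3],0],[[0,0,0],[-0.2,-0.2,4.5],0],[[0,0,0],[-0.2,-0.2,6],0],[[0,0,0],[-0.2,-0.2,6],60],[[0,0,0],[-0.2,-0.2,6],110],[[0,0,0],[-0.2,-0.2,6],150],[[0,0,0],[-0.2,-0.2,6],180]], "force": 30}}

```text
clock: 3.2
tcp_pos: [0.5161, 0.0842, 0.0571]
orientation: [0.001, 0.411, 0.912, 0.001]
wrist_force: [0.5, 0.9, 1.6]
finger_gap: 0.0303
grip_force: 29.8
```

```bash
python3 - <<'E'
from h import *
st()
E
```

```text
t 3.2 tcp [0.5161 0.0842 0.0571] y ang 41.5 tilt 0.11 F [0.5 0.9 1.6] M [ 0.13 -0.07 -0.01] gap 30.27 grip 29.8 j [ 0.01  0.33 -0.38  0.86  0.    0.85]
```

Emit:
{"api": "carry_out", "payload": {"steps": [[[0,0,0],[0,0,0],255],[[0,0,0],[0,0,0],255],[[0,0,0],[0,0,0],255],[[0,0,0],[0,0,0],255],[[0,0,0],[0,0,0],255],[[0,0,0],[0,0,0],255],[[0,0,0],[0,0,0],255],[[0,0,0],[0,0,0],255]], "force": 80}}

```text
clock: 4.2
tcp_pos: [0.5161, 0.0841, 0.0572]
orientation: [0.001, 0.411, 0.912, 0.001]
wrist_force: [-0.6, 1.8, 5.7]
finger_gap: 0.0289
grip_force: 78.5
```

```bash
python3 - <<'E'
from h import *
st()
E
```

```text
t 4.2 tcp [0.5161 0.0841 0.0572] y ang 41.5 tilt 0.12 F [-0.6  1.8  5.7] M [ 0.18  0.09 -0.01] gap 28.91 grip 78.5 j [ 0.01  0.33 -0.38  0.86  0.    0.85]
```

Emit:
{"api": "carry_out", "payload": {"steps": [[[0,0,0],[0,0,-2],255],[[0,0,0],[0,0,-5],255],[[0,0,0],[0,0,-9],255],[[0,0,0],[0,0,-13],255],[[0,0,0],[0,0,-15],255],[[0,0,0],[0,0,-15],255],[[0,0,0],[0,0,-15],255],[[0,0,0],[0,0,-15],255]]}}

```text
clock: 5.2
tcp_pos: [0.5142, 0.0839, 0.2045]
orientation: [-0.002, 0.411, 0.912, -0.001]
wrist_force: [0.0, 0.2, -3.6]
finger_gap: 0.0292
grip_force: 79.6
```

```bash
python3 - <<'E'
from h import *
st(); go([.488,-.246,.207],41.5)
E
```

```text
t 5.2 tcp [0.5142 0.0839 0.2045] y ang 41.5 tilt 0.19 F [ 0.   0.2 -3.6] M [-0.02  0.04  0.02] gap 29.23 grip 79.6 j [ 0.01  0.22 -0.14  1.21  0.    0.85]
turn [-0.14 -0.13 -0.04] shift cm [-22.99 -23.81  -0.24]
```

Emit:
{"api": "carry_out", "payload": {"steps": [[[0,0,0],[-3,-3.1,0],255],[[0,0,0],[-7,-7.2,0],255],[[0,0,0],[-11,-11.4,0],255],[[0,0,0],[-15,-15.5,0],255],[[0,0,0],[-19,-19.7,0],255],[[0,0,0],[-22,-22.8,0],255],[[0,0,0],[-23,-23.8,0],255],[[0,0,0],[-23,-23.8,0],255]]}}

```text
clock: 6.2
tcp_pos: [0.4887, -0.2463, 0.2052]
orientation: [-0.001, 0.412, 0.911, 0.0]
wrist_force: [0.1, 0.7, -4.2]
finger_gap: 0.029
grip_force: 80.0
```

```bash
python3 - <<'E'
from h import *
st(); go([.488,-.246,.185],41.5)
for n in('top','side'):
    p,d=shot(n); np.savez(f'{n}2.npz',p=p,d=d)
    u,v=(408,225) if n=='top' else (409,280)
    cr=p[v-50:v+50,u-66:u+66,::-1]; cv2.imwrite(f'pics/a_{n}.png',cv2.resize(np.clip(cr*2.,0,255).astype(np.uint8),(396,300),interpolation=cv2.INTER_CUBIC))
cv2.imwrite('pics/b.png',np.hstack([cv2.imread(f'pics/a_{n}.png') for n in('top','side')]))
E
```

```text
t 6.2 tcp [ 0.4887 -0.2463  0.2052] y ang 41.4 tilt 0.12 F [ 0.1  0.7 -4.2] M [ 0.01 -0.09  0.01] gap 29.03 grip 80.0 j [-0.61  0.27 -0.08  1.23  0.    0.23]
turn [-0.   -0.12 -0.13] shift cm [ 0.06 -0.03  2.02]
```

View pics/b.png

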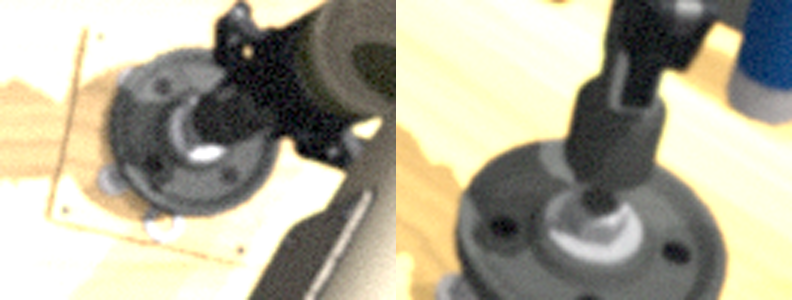

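```bash
cat > lat.py <<'E'
from h import *
def lateral(p,d,tcp,zlo,zhi,axis=None):
    """side view: lateral offset (along e) of socket body axis vs tcp axis, mm"""
    n='side'; K,D,o,r=cal(n); c=cloud(n,d); ax=np.array(tcp[:2]); f=ax-o[:2]; f/=np.linalg.norm(f); e=np.array([f[1],-f[0]])
    m=(np.linalg.norm(c[...,:2]-ax,axis=2)<.035)&(c[...,2]>zlo)&(c[...,2]<zhi)
    out=[];wd=[]
    for v in range(420):
        u=np.where(m[v])[0]
        if len(u)<8: continue
        X,dr=rays(n,[(u.min()-.5,v),(u.max()+.5,v)]); dr=dr/np.linalg.norm(dr,axis=1)[:,None]; b=dr.sum(0)
        s=((ax-X[:2])@f)/(b[:2]@f); P=X+s*b
        out.append(((P[:2]-ax)@e*1e3,P[2])); wd.append(u.max()-u.min()+1)
    return np.array(out),wd,e
if __name__=='__main__':
    z=np.load('side2.npz'); s=env.get_state(); o,w,e=lateral(z['p'],z['d'],s['tcp_pos'],s['tcp_pos'][2]-.045,s['tcp_pos'][2]-.018)
    print(np.c_[o,w].round(3)); print(e,'median',np.median(o[:,0]))
    for c in((.48756,-.24564),(.48872,-.24715)): print('nut lat',(np.array(c)-s['tcp_pos'][:2])@e*1e3)
    # washer in the same view
    g=cv2.cvtColor(np.load('side0.npz')['p'],cv2.COLOR_RGB2GRAY)
    # lateral of washer by row extents at z=.104 (before)
    m=g>95; L=[]
    for v in range(284,322):
        u=np.where(m[v,385:435])[0]+385
        if len(u)>10: L.append((v,u.min(),u.max()))
    L=np.array(L); k=np.argmin(L[:,1]),np.argmax(L[:,2]); print('washer u extents',L[k[0]],L[k[1]])
    X=onplane('side',[(L[k[0],1]-.5,L[k[0],0]),(L[k[1],2]+.5,L[k[1],0])],.104); print(X, np.linalg.norm(X[1]-X[0]),(X.mean(0)[:2]-s['tcp_pos'][:2])@e*1e3)
E
python3 lat.py
```

```text
[[-15.953   0.166   8.   ]
 [  1.79    0.17   33.   ]
 [  2.133   0.168  33.   ]
 [  2.477   0.167  33.   ]
 [  2.138   0.164  32.   ]
 [  2.483   0.162  32.   ]
 [  2.83    0.16   32.   ]
 [  2.489   0.158  31.   ]
 [  3.552   0.156  30.   ]
 [  3.903   0.154  30.   ]
 [  4.971   0.152  29.   ]
 [  6.062   0.151  26.   ]
 [  6.418   0.149  26.   ]
 [  7.51    0.147  23.   ]
 [  8.617   0.145  18.   ]
 [  8.978   0.143  18.   ]
 [ 11.48    0.142  15.   ]]
[ 0.44394979 -0.89605166] median 3.5524847297869475
nut lat 0.2343273160528083
nut lat 2.1023470835498825
washer u extents [300 393 421] [305 393 424]
[[ 0.47534834 -0.22579421  0.104     ]
 [ 0.50482427 -0.26589862  0.104     ]] 0.049771416029716326 1.5408384248608815
```

Side crop: the socket hangs upright at crop (615,130) above the nut at (600,205). The measured lateral offset is about 0.5 mm, so I'll lower it gently onto the nut.

Emit:
{"api": "carry_out", "payload": {"steps": [[[0,0,0],[0.05,-0.04,1],255],[[0,0,0],[0.05,-0.04,2],255],[[0,0,0],[0.05,-0.04,2.4],255],[[0,0,0],[0.05,-0.04,2.7],255],[[0,0,0],[0.05,-0.04,2.9],255],[[0,0,0],[0.05,-0.04,3.1],255],[[0,0,0],[0.05,-0.04,3.2],255],[[0,0,0],[0.05,-0.04,3.3],255]]}}

```text
clock: 7.3
tcp_pos: [0.4888, -0.2461, 0.1741]
orientation: [0.001, 0.411, 0.912, -0.0]
wrist_force: [-2.6, 0.8, 5.7]
finger_gap: 0.0293
grip_force: 80.8
```

```bash
python3 -c "
from h import *
st()"
```

```text
t 7.3 tcp [ 0.4888 -0.2461  0.1741] y ang 41.5 tilt 0.06 F [-2.6  0.8  5.7] M [ 0.29  0.61 -0.11] gap 29.29 grip 80.8 j [-0.61  0.28 -0.14  1.15 -0.    0.23]
```

Emit:
{"api": "carry_out", "payload": {"steps": [[[0,0,0],[0,0,0.1],255],[[0,0,4],[0,0,0.2],255],[[0,0,8],[0,0,0.2],255],[[0,0,12],[0,0,0.2],255],[[0,0,6],[0,0,0.2],255],[[0,0,0],[0,0,0.2],255],[[0,0,-6],[0,0,0.2],255],[[0,0,-12],[0,0,0.2],255]]}}

```text
clock: 8.3
tcp_pos: [0.489, -0.2462, 0.174]
orientation: [0.002, 0.312, 0.95, -0.001]
wrist_force: [-4.6, 2.3, 11.7]
finger_gap: 0.0291
grip_force: 80.9
```

```bash
python3 -c "
from h import *
st()
p,d=shot('side'); np.savez('side3.npz',p=p,d=d); s=env.get_state()
from lat import lateral
o,w,e=lateral(p,d,s['tcp_pos'],s['tcp_pos'][2]-.05,s['tcp_pos'][2]-.018)
print(np.c_[o,w].round(3))
cv2.imwrite('pics/c.png',cv2.resize(np.clip(p[240:340,345:475,::-1]*2.,0,255).astype(np.uint8),(650,500),interpolation=cv2.INTER_CUBIC))"
```

```text
t 8.3 tcp [ 0.489  -0.2462  0.174 ] y ang 53.7 tilt 0.19 F [-4.6  2.3 11.7] M [ 0.55  1.09 -0.17] gap 29.06 grip 80.9 j [-0.61  0.28 -0.14  1.15 -0.    0.02]
[[  0.991   0.141  33.   ]
 [-15.811   0.132   9.   ]
 [  0.997   0.137  32.   ]
 [  1.352   0.134  32.   ]
 [  0.977   0.132  33.   ]
 [  0.627   0.13   32.   ]
 [  0.984   0.128  32.   ]
 [  1.341   0.125  32.   ]
 [  1.724   0.123  30.   ]
 [  2.819   0.121  29.   ]
 [  2.445   0.119  30.   ]
 [  4.281   0.117  28.   ]
 [  4.668   0.115  26.   ]
 [  5.035   0.113  26.   ]
 [  6.14    0.111  25.   ]
 [  6.547   0.109  21.   ]
 [  6.919   0.107  21.   ]
 [  7.322   0.105  17.   ]
 [ 11.377   0.104  10.   ]]
```

View pics/c.png

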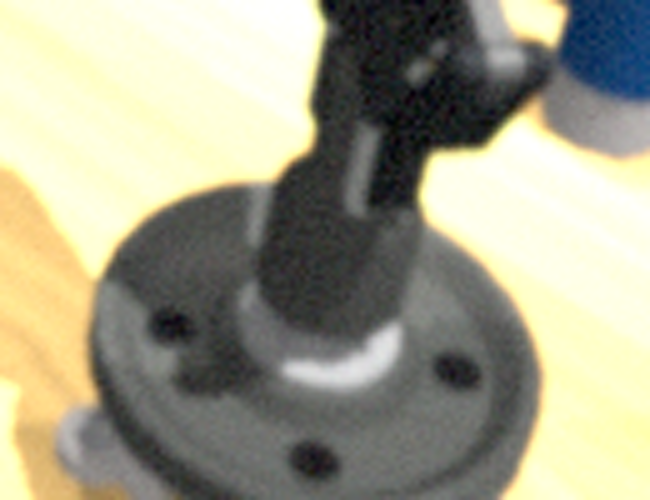

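Emit:
{"api": "carry_out", "payload": {"steps": [[[0,0,8],[-0.05,-0.03,0],255],[[0,0,12],[-0.05,-0.03,0.1],255],[[0,0,12],[-0.15,-0.03,0.1],255],[[0,0,12],[-0.15,-0.13,0.1],255],[[0,0,12],[-0.05,-0.13,0.1],255],[[0,0,12],[0.05,-0.03,0.1],255],[[0,0,12],[0.05,0.07,0.1],255],[[0,0,12],[-0.05,0.07,0.1],255]]}}

```text
clock: 9.35
tcp_pos: [0.4895, -0.2475, 0.174]
orientation: [0.002, 0.411, 0.911, -0.002]
wrist_force: [-7.2, -1.2, 17.3]
finger_gap: 0.0297
grip_force: 82.1
```

```bash
python3 -c "
from h import *
st(); go([.488,-.246,.207],41.5)"
```

```text
t 9.35 tcp [ 0.4895 -0.2475  0.174 ] y ang 41.4 tilt 0.35 F [-7.2 -1.2 17.3] M [-0.18  2.2   0.07] gap 29.71 grip 82.1 j [-0.61  0.28 -0.14  1.14 -0.    0.24]
turn [-0.14  0.32 -0.08] shift cm [ 0.19 -0.02 -3.31]
```

Emit:
{"api": "carry_out", "payload": {"steps": [[[0,0,0],[0,0,-2.5],255],[[0,0,0],[0.2,0,-4.2],255],[[0,0,0],[4,4,-4.2],255],[[0,0,0],[8,8.1,-4.2],255],[[0,0,0],[12,12.2,-4.2],255],[[0,0,0],[16,16.3,-4.2],255],[[0,0,0],[20,20.4,-4.2],255],[[0,0,0],[23,23.7,-4.2],255]]}}

```text
clock: 10.35
tcp_pos: [0.5146, 0.086, 0.2123]
orientation: [0.0, 0.41, 0.912, 0.0]
wrist_force: [0.2, -0.7, -4.2]
finger_gap: 0.0295
grip_force: 80.6
```

```bash
python3 -c "
from h import *
st(); go([.516,.0841,.08],41.5)"
```

```text
t 10.35 tcp [0.5146 0.086  0.2123] y ang 41.5 tilt 0.04 F [ 0.2 -0.7 -4.2] M [-0.04 -0.01  0.05] gap 29.47 grip 80.6 j [ 0.01  0.22 -0.13  1.22  0.    0.86]
turn [0.04 0.   0.04] shift cm [-0.24 -0.02 13.23]
```

Emit:
{"api": "carry_out", "payload": {"steps": [[[0,0,0],[-0.1,0,4],255],[[0,0,0],[-0.1,0,9],255],[[0,0,0],[-0.1,0,13],255],[[0,0,0],[-0.1,0,14.5],255],[[0,0,0],[-0.1,0,15.1],255],[[0,0,0],[-0.1,0,15.4],255],[[0,0,0],[-0.1,0,15.5],255],[[0,0,0],[-0.1,0,15.5],255]]}}

```text
clock: 11.35
tcp_pos: [0.5161, 0.083, 0.0582]
orientation: [0.001, 0.411, 0.912, 0.0]
wrist_force: [-0.2, 0.4, -4.0]
finger_gap: 0.0293
grip_force: 80.8
```

```bash
python3 -c "
from h import *
st()"
```

```text
t 11.35 tcp [0.5161 0.083  0.0582] y ang 41.5 tilt 0.1 F [-0.2  0.4 -4. ] M [ 0.08 -0.02  0.01] gap 29.3 grip 80.8 j [ 0.01  0.33 -0.38  0.86  0.    0.85]
```

Emit:
{"api": "carry_out", "payload": {"steps": [[[0,0,0],[0,0,0.1],255],[[0,0,0],[0,0,0.15],255],[[0,0,0],[0,0,0.15],120],[[0,0,0],[0,0,0.15],60],[[0,0,0],[0,0,0.15],0],[[0,0,0],[0,0,0.15],0],[[0,0,0],[0,0,-3],0],[[0,0,0],[0,0,-7],0]]}}

```text
clock: 12.35
tcp_pos: [0.5144, 0.0829, 0.127]
orientation: [-0.001, 0.411, 0.912, -0.001]
wrist_force: [-0.2, -0.4, -0.0]
finger_gap: 0.0855
grip_force: 0.0
```

```bash
python3 -c "
from h import *
st(); go([.5085,.1660,.13],41.5)"
```

```text
t 12.35 tcp [0.5144 0.0829 0.127 ] y ang 41.5 tilt 0.16 F [-0.2 -0.4 -0. ] M [-0.04 -0.05 -0.06] gap 85.46 grip 0.0 j [ 0.01  0.27 -0.28  1.03  0.    0.85]
turn [-0.12 -0.11 -0.04] shift cm [ 6.61  5.06 -0.29]
```

Emit:
{"api": "carry_out", "payload": {"steps": [[[0,0,0],[3,2.4,0],0],[[0,0,0],[6,4.7,0],0],[[0,0,0],[6.6,5.1,0],0],[[0,0,0],[6.6,5.1,0],0],[[0,0,0],[6.6,5.1,1],0],[[0,0,0],[6.6,5.1,2],0],[[0,0,0],[6.6,5.1,3],0],[[0,0,0],[6.6,5.1,3],0]]}}

```text
clock: 13.35
tcp_pos: [0.5089, 0.1656, 0.0959]
orientation: [-0.001, 0.411, 0.912, -0.001]
wrist_force: [0.0, 0.2, 0.5]
finger_gap: 0.0851
grip_force: 0.0
```

```bash
python3 -c "
from h import *
st(); go([.5085,.1660,.057],41.5)
p,d=shot('side'); np.savez('side4.npz',p=p,d=d); c=cloud('side',d)
for q in((.515,.083),(.508,.166)):
    m=(np.linalg.norm(c[...,:2]-q,axis=2)<.03)&(c[...,2]>.085)&(c[...,2]<.1); w=c[m]; print(q,m.sum(),w.mean(0),(w.min(0)+w.max(0))/2)"
```

```text
t 13.35 tcp [0.5089 0.1656 0.0959] y ang 41.4 tilt 0.15 F [0.  0.2 0.5] M [ 0.03  0.03 -0.04] gap 85.13 grip 0.0 j [ 0.16  0.32 -0.29  0.96  0.    1.01]
turn [-0.12 -0.08 -0.07] shift cm [ 0.05 -0.    3.89]
(0.515, 0.083) 132 [0.51414512 0.07936208 0.09066183] [0.51531731 0.08217557 0.08985456]
(0.508, 0.166) 42 [0.51372316 0.15852394 0.09049938] [0.51343442 0.16195685 0.08917489]
```

Socket c stands upright, with its top at 0.09. Next is socket b.

Emit:
{"api": "carry_out", "payload": {"steps": [[[0,0,0],[0,0,1.5],0],[[0,0,0],[0,0,3],0],[[0,0,0],[0,0,3.9],0],[[0,0,0],[0,0,3.9],60],[[0,0,0],[0,0,3.9],120],[[0,0,0],[0,0,3.9],160],[[0,0,0],[0,0,3.9],200],[[0,0,0],[0,0,3.9],255]], "force": 80}}

```text
clock: 14.4
tcp_pos: [0.5105, 0.1663, 0.0592]
orientation: [0.001, 0.411, 0.912, 0.001]
wrist_force: [-1.6, 0.9, 5.5]
finger_gap: 0.0287
grip_force: 78.9
```

```bash
python3 -c "
from h import *
st()"
```

```text
t 14.4 tcp [0.5105 0.1663 0.0592] y ang 41.5 tilt 0.1 F [-1.6  0.9  5.5] M [ 0.07  0.14 -0.09] gap 28.74 grip 78.9 j [ 0.17  0.35 -0.34  0.87  0.    1.01]
```

```bash
python3 -c "
from h import *
go([.488,-.2465,.207],41.5)"
```

```text
turn [ 0.09  0.04 -0.03] shift cm [-29.45 -29.01 -14.81]
```

Emit:
{"api": "carry_out", "payload": {"steps": [[[0,0,0],[0,0,-3],255],[[0,0,0],[0,0,-8],255],[[0,0,0],[-1,-1,-13],255],[[0,0,0],[-5,-5,-15],255],[[0,0,0],[-9,-9,-15],255],[[0,0,0],[-13,-13,-15],255],[[0,0,0],[-17,-17,-15],255],[[0,0,0],[-21,-21,-15],255]]}}

```text
clock: 15.4
tcp_pos: [0.4903, -0.1316, 0.207]
orientation: [-0.001, 0.411, 0.912, 0.0]
wrist_force: [-0.2, 0.2, -5.0]
finger_gap: 0.0285
grip_force: 80.3
```

```bash
python3 -c "
from h import *
st();go([.488,-.2465,.205],41.5)"
```

```text
t 15.4 tcp [ 0.4903 -0.1316  0.207 ] y ang 41.5 tilt 0.14 F [-0.2  0.2 -5. ] M [-0.07 -0.12  0.03] gap 28.5 grip 80.3 j [-0.42  0.19 -0.17  1.21  0.    0.43]
turn [-0.05 -0.13 -0.02] shift cm [-8.45 -7.79  0.19]
```

Emit:
{"api": "carry_out", "payload": {"steps": [[[0,0,0],[-4,-3.7,0],255],[[0,0,0],[-7.5,-6.9,0],255],[[0,0,0],[-8.4,-7.8,0],255],[[0,0,0],[-8.4,-7.8,0],255],[[0,0,0],[-8.4,-7.8,0.5],255],[[0,0,0],[-8.4,-7.8,1],255],[[0,0,0],[-8.4,-7.8,1],255],[[0,0,0],[-8.4,-7.8,1],255]]}}

```text
clock: 16.4
tcp_pos: [0.4889, -0.2443, 0.1984]
orientation: [0.0, 0.411, 0.912, 0.0]
wrist_force: [0.3, -0.5, -4.5]
finger_gap: 0.0284
grip_force: 80.5
```

```bash
cat > chk.py <<'E'
from lat import *
import sys
p,d=shot('side'); s=env.get_state(); t=s['tcp_pos']; np.savez(sys.argv[1],p=p,d=d); st()
o,w,e=lateral(p,d,t,t[2]-.05,t[2]-.018); w=np.array(w); k=w>=31
print('lat',o[k].round(3).tolist(),'med',np.median(o[k,0]).round(2),'nut lat',[((np.array(c)-t[:2])@e*1e3).round(2) for c in((.48756,-.24564),(.48872,-.24715))])
go([.488,-.2465,.18],41.5)
E
python3 chk.py s5
```

```text
t 16.45 tcp [ 0.4889 -0.2445  0.1985] y ang 41.5 tilt 0.02 F [ 0.1  0.5 -5.4] M [-0.04  0.   -0.02] gap 28.62 grip 80.5 j [-0.61  0.27 -0.09  1.21  0.    0.24]
lat [[-0.82, 0.169], [-0.48, 0.167], [-0.14, 0.165], [-1.202, 0.163], [-0.86, 0.161], [-0.518, 0.159], [-1.562, 0.156], [-0.524, 0.154], [-0.18, 0.152], [0.166, 0.15], [-0.185, 0.148], [0.162, 0.146]] med -0.5 nut lat [np.float64(0.41), np.float64(2.28)]
turn [0.01 0.02 0.  ] shift cm [-0.09 -0.2   1.85]
```

Emit:
{"api": "carry_out", "payload": {"steps": [[[0,0,0],[-0.2,-0.19,0.6],255],[[0,0,0],[-0.2,-0.19,1.2],255],[[0,0,0],[-0.2,-0.19,1.7],255],[[0,0,0],[-0.2,-0.19,2],255],[[0,0,0],[-0.2,-0.19,2.2],255],[[0,0,0],[-0.2,-0.19,2.4],255],[[0,0,0],[-0.2,-0.19,2.6],255],[[0,0,0],[-0.2,-0.19,2.8],255]]}}

```text
clock: 17.45
tcp_pos: [0.4887, -0.2476, 0.1703]
orientation: [0.0, 0.411, 0.912, 0.0]
wrist_force: [-0.2, -0.3, -5.3]
finger_gap: 0.0284
grip_force: 80.5
```

```bash
python3 chk.py s6
```

```text
t 17.5 tcp [ 0.4886 -0.2475  0.1699] y ang 41.5 tilt 0.02 F [-0.4 -0.1 -5.6] M [ 0.01  0.07 -0.  ] gap 28.74 grip 80.5 j [-0.62  0.29 -0.14  1.14  0.    0.23]
lat [[0.076, 0.138], [-0.298, 0.135], [-0.294, 0.131], [0.062, 0.128], [0.419, 0.126], [-0.667, 0.124], [0.426, 0.122], [0.785, 0.12]] med 0.07 nut lat [np.float64(-2.12), np.float64(-0.26)]
turn [ 0.   -0.02 -0.03] shift cm [ 0.11  0.02 -1.01]
```

No contact 5 mm below the expected stop height, so b is going over the nut. I'll continue down.

Emit:
{"api": "carry_out", "payload": {"steps": [[[0,0,0],[0,0,0.2],255],[[0,0,0],[0,0,0.4],255],[[0,0,0],[0,0,0.6],255],[[0,0,0],[0,0,0.8],255],[[0,0,0],[0,0,1],255],[[0,0,0],[0,0,1.1],255],[[0,0,0],[0,0,1.2],255],[[0,0,0],[0,0,1.2],255]]}}

```text
clock: 18.5
tcp_pos: [0.4889, -0.2478, 0.1602]
orientation: [0.001, 0.411, 0.912, -0.0]
wrist_force: [-4.1, 1.8, 8.3]
finger_gap: 0.0285
grip_force: 81.8
```

```bash
python3 chk.py s7
```

```text
t 18.55 tcp [ 0.4889 -0.2477  0.1602] y ang 41.5 tilt 0.11 F [-3.1  1.7  7.6] M [ 0.54  0.82 -0.03] gap 28.45 grip 81.8 j [-0.62  0.29 -0.16  1.12 -0.    0.23]
lat [[-0.278, 0.128], [0.079, 0.126], [-1.007, 0.123], [-0.65, 0.121], [-0.292, 0.119], [-0.646, 0.117], [-0.286, 0.115], [0.075, 0.112], [0.438, 0.11]] med -0.29 nut lat [np.float64(-2.46), np.float64(-0.6)]
turn [ 0.02  0.11 -0.03] shift cm [ 0.15  0.02 -1.99]
```

```bash
python3 -c "
import numpy as np,cv2
p=np.load('s7.npz')['p']; cv2.imwrite('pics/fin.png',cv2.resize(np.clip(p[150:350,190:480,::-1]*1.8,0,255).astype(np.uint8),(798,550),interpolation=cv2.INTER_CUBIC))"
```

```text
(no output)
```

View pics/fin.png

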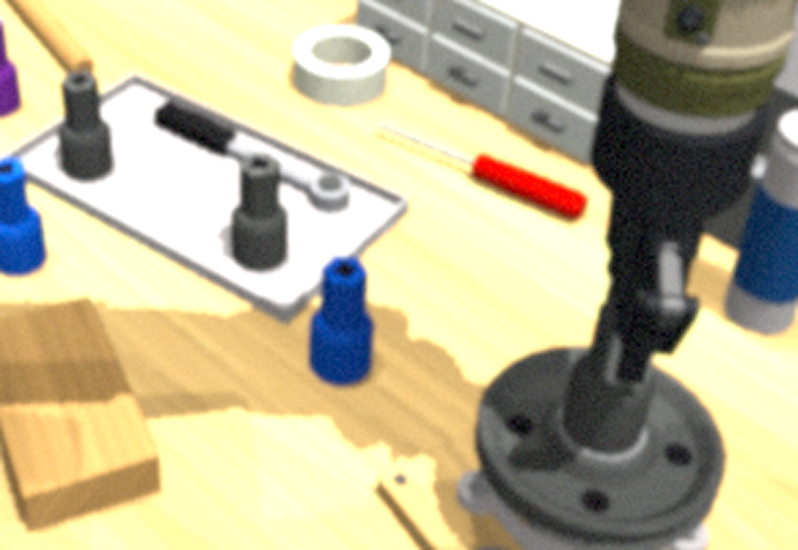

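Two sockets stand upright in the tray at crop (85,130) and (260,215). Socket b is held upright at (605,400), with its mouth on the washer.

```bash
python3 -c "
from workcell import env
print(env.hand_in())"
```

```text
the job is handed in; nothing more can be done
None
```

Socket b is the one that fits: it is held upright in the gripper, fully down over the nut to the washer. Socket c didn't fit and is back upright in the tray; socket a was never needed. I handed the job in after about 18.6 s; the hand-in returned no verdict.

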